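Deal galvanised fittings into two repair kits

TASK

Make up two equal repair kits from the light grey galvanised couplings and bell reducers, dealing them out one at a time, blue tray first: a coupling into the blue tray, the other coupling into the yellow tray, then a reducer into the blue tray and the last reducer into the yellow tray. Stand every piece upright, the same way up as now, flat on the tray's floor beside its companion. Leave the dark iron coupling and reducer, the pipe cap and the rusty union where they stand.

Things in the scene. Friction and masses are not known exactly. Their poses are not given: they have to be found in the camera images.
- blue_tray: Blue plastic parts tray, fixed to the surface where it stands, empty at the start. 168 x 138 mm outside and 160 x 130 mm inside (long side along its x, short side along its y), flat inner floor 4 mm above the work surface, rim top 23 mm above the work surface, no dividers; an end lug stands 9 mm out at each short side. Origin: centre of its underside; z up
- yellow_tray: Yellow plastic parts tray, fixed to the surface where it stands, empty at the start. 168 x 138 mm outside and 160 x 130 mm inside (long side along its x, short side along its y), flat inner floor 4 mm above the work surface, rim top 23 mm above the work surface, no dividers; an end lug stands 9 mm out at each short side. Origin: centre of its underside; z up
- galv_coupling_1_mid (a point): Galvanised (light grey) pipe coupling (straight socket, a short tube with a thick bead round each end, same width at top and bottom) standing on end; about 44 mm diameter, 41 mm high, 0.17 kg; one of two identical, interchangeable pieces, both wanted. Point: its centre, half-way up (20.5 mm above its underside); z along its axis, up
- galv_coupling_2_mid (a point): Galvanised (light grey) pipe coupling (straight socket, a short tube with a thick bead round each end, same width at top and bottom) standing on end; about 44 mm diameter, 41 mm high, 0.17 kg; one of two identical, interchangeable pieces, both wanted. Point: its centre, half-way up (20.5 mm above its underside); z along its axis, up
- galv_reducer_1_mid (a point): Galvanised (light grey) bell reducer standing wide end down: a round bell-shaped fitting with a narrower collar on top; 54 mm diameter over its lowest 8 mm, its gripped sides then taper to 38 mm at the top (surest gripped low), 38 mm high, 0.24 kg; one of two identical, interchangeable pieces, both wanted. Point: its centre, half-way up (19 mm above its underside); z along its axis, up
- galv_reducer_2_mid (a point): Galvanised (light grey) bell reducer standing wide end down: a round bell-shaped fitting with a narrower collar on top; 54 mm diameter over its lowest 8 mm, its gripped sides then taper to 38 mm at the top (surest gripped low), 38 mm high, 0.24 kg; one of two identical, interchangeable pieces, both wanted. Point: its centre, half-way up (19 mm above its underside); z along its axis, up
- black_coupling_mid (a point): Black-iron (dark grey-brown) look-alike: dark pipe coupling (straight socket, a short tube with a thick bead round each end, same width at top and bottom) standing on end; about 44 mm diameter, 41 mm high, 0.17 kg; not wanted, to be left alone. Point: its centre, half-way up (20.5 mm above its underside); z along its axis, up
- black_reducer_mid (a point): Black-iron (dark grey-brown) look-alike: dark bell reducer standing wide end down: a round bell-shaped fitting with a narrower collar on top; 54 mm diameter over its lowest 8 mm, its gripped sides then taper to 38 mm at the top (surest gripped low), 38 mm high, 0.24 kg; not wanted, to be left alone. Point: its centre, half-way up (19 mm above its underside); z along its axis, up
- galv_cap_mid (a point): Light grey domed pipe cap, closed on top, 73 mm diameter, 38 mm high; bystander, to be left alone. Point: its centre, half-way up
- rusty_union_mid (a point): Rusty brown union joint, standing, with a hexagon round its middle, 47 x 54 x 47 mm; bystander, to be left alone. Point: its centre, half-way up

How it is judged:
By the outcome, as a careful person would: the job done as asked, in the order asked, and still so for the second after the job is handed in, with the robot touching nothing.
It also fails if it takes over 99 s, if anything falls off the work surface, if the arm or the gripper's body presses on something with over 40 N, if the wrist force passes 120 N, or if a joint passes its speed limit or range.

ROBOT

A 6-joint arm with a two-finger parallel gripper is mounted at the origin on a cart in front of the work surface, level with it; the furniture and walls round the work are solid. World frame = base frame: x ahead of the robot, y to its left, z up, the work surface at z = 0. Lengths are in m, angles in rad, forces in N, time in s.
With the tool pointing down it reaches from about 0.275 to 0.75 m from the base axis. Payload 10.2 kg.
Tool frame: the origin (TCP) lies midway between the tips of the shut fingers; the grasp point (between the pads) lies 19 mm behind it; z points along the fingers, y is the line along which they close (so a half turn about z gives the same grasp; the last joint's range is limited). The gripper opens to 85 mm and grips with 20 to 120 N. Pads are 22 mm wide; open, the fingers measure 114 mm over their backs; the gripper's body (76 mm by 85 mm) begins 54 mm behind the grasp point. The pads swing forward as they close: fully open they stand 13 mm farther back than shut.
Start: joints at [0.935, 0.313, 1.498, -0, 1.331, -0.223], TCP at [0.211, 0.481, 0.231] pointing down, gripper open.
Joint ranges: [-2.94, 2.94], [-0.97, 2.17], [0.19, 2.56], [-1.23, 4.37], [0.02, 3.11], [-2.88, 2.88]. Speed limits (rad/s): [2.39, 2.39, 3.01, 3.14, 3.14, 3.14].

INTERFACE

Orientations are given as a unit quaternion [w, x, y, z].
In Python, from cell import monitor, optics, job gives the robot as it stands.
- The arm moves only by the tool step_arm, never from a script. Its arguments are lists of equal length, an entry for each row: "dp": the shift along the tool's x, y, z in mm, a list of three; "turn": the turn about the tool's z in rad. A call has 1 to 12 rows; each row shifts and turns the commanded pose from where the row before left it, along the tool's axes as they then stand; what a row does not reach is not made up. A row lasts 1/8 s, in which the tool goes at most 62.5 mm and 10.7 degrees, less where a joint would pass 70% of its speed; a pose out of reach is approached as far as the arm can. A call with a gripper value outside its range is refused whole. "fingers" is the closure, from 0 (fully open) to 1 (shut), set as the call begins (left out, the last holds). The fingers move at their own pace and stop on an object; the grip force is fixed at half the most. Time passes only in rows, so rows that do not move let the fingers close. It gives the time, the measured TCP pose, the force, the opening and the grip force at its end, in the units of the state.
- monitor.get_state(): the state, without advancing time (a new reading comes with each control period).
- optics.read_camera(name): name is "scene" or "top" or "wrist"; returns the picture (480x640x3 uint8, red, green, blue); there is no depth.
- optics.calibration(name): a dict with "vertical_fov" (degrees; the focal length in pixels is half the picture's height over the tangent of half this angle, whatever the lens; pixels are square), "cx", "cy" (the principal point, pixels), "k1" (the pictures are not rectified: a ray, as slopes to the right and down, at radius r is drawn at 1 + k1 r^2 times it, then the intrinsics apply), "xyz" and "attitude" of the camera in the world. Camera axes: x right, y down, z forward; pixel columns grow to the right and rows downward; lengths in m; the calibration is good to about 2 mm. A picture is of the moment at which its call begins: read the wrist's pose just before it. calibration takes no time and is no camera call; for the wrist camera it gives the pose at the moment of the call.
- job.finish_job(): hands the job in; it is judged then, once.
The state is a dict: "clock": time; "joint_positions": joint angles; "joint_velocities": joint speeds; "effort": joint torques, N m; "tcp_pos": TCP position; "tcp_rot": TCP orientation; "contact_force": force on the tool from outside, world axes, zero at the start; "wrist_torque": the same for the moment, N m; "width": finger opening in m; "grasp_force": force on a finger pad.
Only numpy, scipy, OpenCV 4.12 (cv2) and the standard library are available. Lean on these libraries where they do the work, as an engineer would, in place of code of your own. Each camera call takes 0.05 s, during which the arm holds its last target. There are 200 camera calls.

## Working session

There is one attempt and no reset: what is moved stays moved. The work goes in short steps, Python scripts to look and compute and a tool call to move; the robot and the scene stay as the last step left them, time stands still between calls to the robot, and variables do not carry over. Pictures are saved under pics/ and viewed, at most 14 in all, crops included, and the job is handed in when it is done.

Besides the shell and the picture viewer there is one more tool, called after "Emit:" as name(argument=value, ...), one argument or row to a line, values as JSON. step_arm: Moves the arm, as the interface text tells. Its arguments: {"type":"object","properties":{"dp":{"type":"array"},"turn":{"type":"array"},"fingers":{"type":"number"}},"required":["dp","turn"]}

```bash
mkdir -p pics; ls; python3 - <<'E'
from cell import monitor, optics, job
import cv2
for n in ("top","scene"):
    print(n, optics.calibration(n))
    cv2.imwrite(f"pics/{n}0.png", optics.read_camera(n)[:,:,::-1])
s=monitor.get_state(); print({k:s[k] for k in("clock","tcp_pos","tcp_rot","width","contact_force")})
E
```

```text
pics
top {'vertical_fov': 57.12871135244872, 'cx': 323.8393335574038, 'cy': 246.28471172508313, 'k1': 0.03431753797448612, 'xyz': array([0.36204964, 0.01482445, 0.98182314]), 'attitude': array([ 0.05964947, -0.69484303,  0.71396368, -0.06237759])}
scene {'vertical_fov': 52.735215655078676, 'cx': 319.41110666922987, 'cy': 251.51696399929972, 'k1': -0.08869110371720285, 'xyz': array([-0.05249865, -0.30036043,  0.71070492]), 'attitude': array([-0.32870389,  0.78901829, -0.48286326,  0.19038636])}
{'clock': 0.1, 'tcp_pos': array([0.21049029, 0.48071781, 0.23081592]), 'tcp_rot': array([-2.49768843e-04,  2.04935395e-01,  9.78775337e-01, -5.10726564e-04]), 'width': 0.08533773144557633, 'contact_force': array([-1.42294641, -0.48468008, -1.1924116 ])}
```

View pics/top0.png

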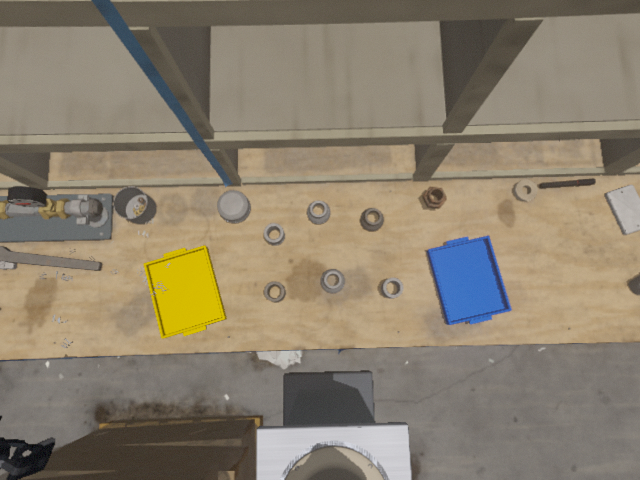

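View pics/scene0.png

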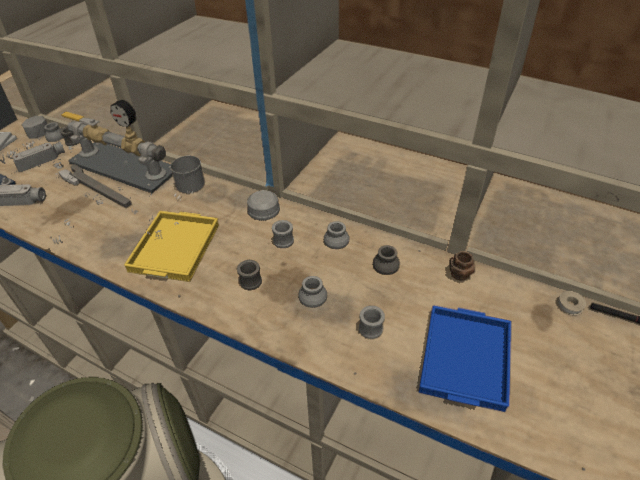

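Top view: galvanised couplings at (274,233) and (391,288). Galvanised reducers at (318,211) and (332,281). Dark coupling (274,292), dark reducer (372,218), cap (233,206), union (433,198). Yellow tray at (186,291), blue at (468,280). The scene view agrees, and shows a shelf rack just behind the back row.

```bash
cat > h.py <<'E'
import numpy as np, cv2
from scipy.spatial.transform import Rotation as R
from cell import monitor, optics
def ray(c,uv):
    f=240/np.tan(np.radians(c["vertical_fov"])/2)
    d=(np.atleast_2d(uv).astype(float)-[c["cx"],c["cy"]])/f
    s=d.copy()
    for _ in range(20): s=d/(1+c["k1"]*(s**2).sum(1,keepdims=True))
    q=c["attitude"]; A=R.from_quat([q[1],q[2],q[3],q[0]])
    return A.apply(np.c_[s,np.ones(len(s))])
def plane(c,uv,z):
    d=ray(c,uv); return c["xyz"]+d*((z-c["xyz"][2])/d[:,2])[:,None]
def yaw(q):  # world yaw of the tool x axis
    x=R.from_quat([q[1],q[2],q[3],q[0]]).apply([1,0,0]); return np.arctan2(x[1],x[0])
E
python3 - <<'E'
from h import *
im=cv2.imread("pics/top0.png"); c=optics.calibration("top")
hsv=cv2.cvtColor(im,cv2.COLOR_BGR2HSV)
for n,lo,hi in(("blue",(105,150,60),(125,255,255)),("yellow",(22,170,90),(34,255,255))):
    m=cv2.inRange(hsv,lo,hi); m[:225]=0
    m=cv2.morphologyEx(m,cv2.MORPH_CLOSE,np.ones((5,5)))
    k=max(cv2.findContours(m,0,1)[0],key=cv2.contourArea)
    p=plane(c,k[:,0],0.02)[:,:2]*1000
    r=cv2.minAreaRect(p.astype(np.float32)); print(n,r, np.round(cv2.boxPoints(r)))
m=((hsv[...,1]<60)*255).astype(np.uint8); m[:185]=0;m[320:]=0
n,l,s,ce=cv2.connectedComponentsWithStats(m)
for i in range(1,n):
    if 150<s[i,4]<2000: print(s[i],ce[i].round(1),plane(c,ce[i],.02).round(4)[0])
crop=im[180:330,220:450]; crop=cv2.resize(crop,None,fx=3.4,fy=3.4,interpolation=2)
mm=cv2.resize(m[180:330,220:450],crop.shape[1::-1],interpolation=0)
cv2.drawContours(crop,cv2.findContours(mm,1,1)[0],-1,(0,255,0),1)
cv2.imwrite("pics/crop0.png",crop)
print("shelf front",plane(c,[[320,178],[430,178],[240,186]],0).round(3))
E
```

```text
blue ((448.1778564453125, -304.3837890625), (183.05844116210938, 137.70819091796875), 11.413237571716309) [[ 345. -255.]
 [ 372. -390.]
 [ 552. -354.]
 [ 524. -219.]]
yellow ((440.2987976074219, 313.995849609375), (185.71417236328125, 142.37603759765625), 15.779738426208496) [[332. 357.]
 [370. 220.]
 [549. 271.]
 [510. 408.]]
[514 185  23  16 215] [524.7 192.6] [ 0.64   -0.4457  0.02  ]
[ 605  185   35   50 1226] [625.2 207.9] [ 0.5982 -0.6611  0.02  ]
[217 190  34  33 866] [233.4 206.1] [0.6269 0.2093 0.02  ]
[307 200  23  24 339] [318.2 212.5] [0.6071 0.0193 0.02  ]
[361 208  23  23 261] [371.9 220. ] [ 0.5865 -0.1002  0.02  ]
[264 223  21  23 284] [273.9 233.6] [0.5615 0.119  0.02  ]
[   0  246  102   24 1164] [ 42.1 260.5] [0.5151 0.6211 0.02  ]
[426 248  20  72 156] [436.5 293.9] [ 0.4184 -0.2326  0.02  ]
[321 269  25  25 398] [332.9 281.3] [ 0.4518 -0.0088  0.02  ]
[381 277  23  22 281] [392.  287.8] [ 0.4342 -0.1371  0.02  ]
[264 282  21  20 187] [274.1 291.4] [0.4331 0.1197 0.02  ]
shelf front [[ 0.694  0.013  0.   ]
 [ 0.687 -0.242  0.   ]
 [ 0.68   0.198  0.   ]]
```

View pics/crop0.png

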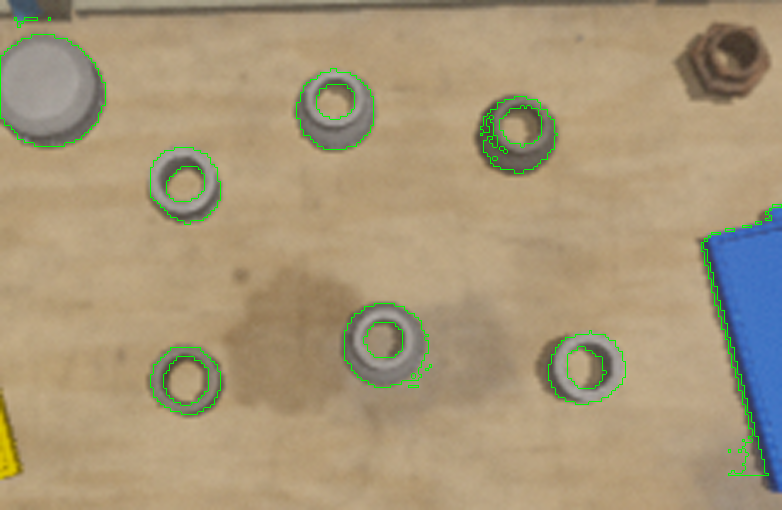

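The crop shows four clean light-grey silhouettes, the two dark look-alikes, the cap and the union, all standing clear of each other. I'll turn the tool to the blue tray's direction, then travel above the first coupling at about (0.434, -0.137).

Emit:
step_arm(
  dp=[
    [0, 0, 0],
    [0, 0, 0],
    [0, 0, 0],
    [0, 0, 0],
    [-8, -54, 0],
    [-8, -54, 0],
    [-8, -54, 0],
    [-8, -54, 0],
    [-8, -54, 0],
    [-8, -54, 0],
    [-8, -54, 0],
    [-8, -54, 0],
  ],
  turn=[-0.153, -0.153, -0.153, -0.152, 0, 0, 0, 0, 0, 0, 0, 0],
  fingers=0,
)

```text
clock: 1.6
tcp_pos: [0.3586, 0.0682, 0.2313]
tcp_rot: [0.0, -0.099, 0.995, 0.0]
contact_force: [0.5, 1.2, -0.2]
width: 0.0853
grasp_force: 0.0
```

Emit:
step_arm(
  dp=[
    [-8, -54, 0],
    [-8, -54, 0],
    [-8, -54, 10],
    [-9, -55, 20],
    [0, 0, 0],
  ],
  turn=[0, 0, 0, 0, 0],
)

```text
clock: 2.22
tcp_pos: [0.4333, -0.1386, 0.1994]
tcp_rot: [-0.001, -0.097, 0.995, 0.001]
contact_force: [-1.0, -0.0, 0.6]
width: 0.0858
grasp_force: 0.0
```

```bash
cat >> h.py <<'E'
def look(n):
    c=optics.calibration("wrist"); im=optics.read_camera("wrist")[:,:,::-1].copy()
    cv2.imwrite(f"pics/{n}.png",im); np.save(f"pics/{n}.npy",c,allow_pickle=True); return c,im
def togo(x,y,z):
    s=monitor.get_state(); q=s["tcp_rot"]
    d=R.from_quat([q[1],q[2],q[3],q[0]]).inv().apply(np.array([x,y,z])-s["tcp_pos"])*1000
    print("t",round(s["clock"],2),"tcp",(s["tcp_pos"]*1000).round(1),"yaw",np.degrees(yaw(q)).round(2),"w",round(s["width"]*1000,1),"F",s["contact_force"].round(1),"dp to go",d.round(1))
E
python3 - <<'E'
from h import *
togo(.434,-.137,.0)
c,im=look("w1"); print(c)
E
```

```text
t 2.23 tcp [ 433.3 -138.6  199.4] yaw -168.86 w 85.8 F [-1.  -0.   0.6] dp to go [ -1.5   1.  199.4]
{'vertical_fov': 61.917989721920584, 'cx': 318.291030368559, 'cy': 239.5050808012776, 'k1': -0.06189997013319739, 'xyz': array([ 0.36426901, -0.15144554,  0.34292936]), 'attitude': array([0.08679205, 0.62898933, 0.76492345, 0.10831282])}
```

View pics/w1.png

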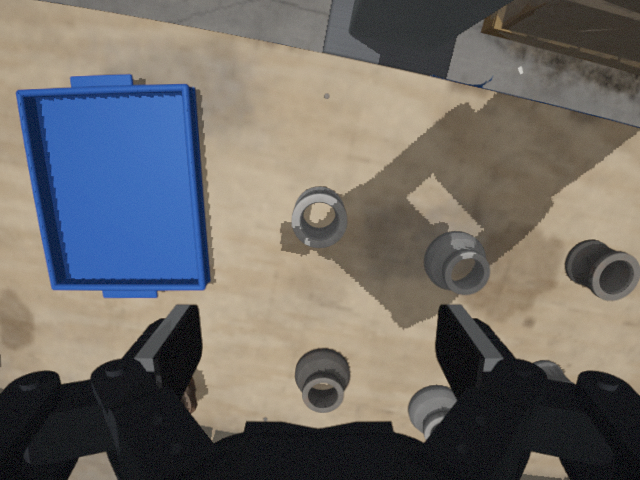

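The wrist view shows the coupling at (320,218), a galvanised reducer at (458,263), the dark coupling at (602,270), the dark reducer at (322,380), and the whole blue tray (rim corners about (18,92), (190,86), (208,288), (53,289)). I'll measure from this picture.

```bash
python3 - <<'E'
from h import *
im=cv2.imread("pics/w1.png"); c=np.load("pics/w1.npy",allow_pickle=True).item()
hsv=cv2.cvtColor(im,cv2.COLOR_BGR2HSV)
print("rim",plane(c,[[18,92],[190,86],[208,288],[53,289]],.023).round(4)[:,:2])
m=cv2.inRange(hsv,(105,150,30),(125,255,255))
k=max(cv2.findContours(m,0,1)[0],key=cv2.contourArea)
print(cv2.minAreaRect((plane(c,k[:,0],0.023)[:,:2]*1000).astype(np.float32)))
m=((hsv[...,1]<60)*255).astype(np.uint8); m[:150]=0; m[300:]=0
for k in cv2.findContours(m,0,1)[0]:
    k=cv2.convexHull(k)
    if cv2.contourArea(k)>1200:
        M=cv2.moments(k); p=[M["m10"]/M["m00"],M["m01"]/M["m00"]]
        print(np.round(p,1),cv2.boundingRect(k),plane(c,p,.0205).round(4)[0], plane(c,p,.016).round(4)[0])
E
```

```text
rim [[ 0.3811 -0.3871]
 [ 0.3536 -0.2518]
 [ 0.515  -0.2179]
 [ 0.544  -0.3548]]
((447.4007568359375, -302.3450927734375), (183.19454956054688, 143.29977416992188), 11.585640907287598)
[595.7 239.3] (542, 179, 98, 121) [0.4079 0.1037 0.0205] [0.4085 0.1073 0.016 ]
[330.  228.1] (167, 150, 332, 150) [ 0.4429 -0.1249  0.0205] [ 0.444  -0.1245  0.016 ]
[ 20.8 213.5] (0, 150, 51, 137) [ 0.4807 -0.3856  0.0205] [ 0.4823 -0.3889  0.016 ]
```

```bash
python3 - <<'E'
from h import *
c=np.load("pics/w1.npy",allow_pickle=True).item()
print("coupling", plane(c,[319.5,217],.0205).round(4), "top rim", plane(c,[320,222],.041).round(4))
print("reducer sil", plane(c,[457,262],.016).round(4), "top ring", plane(c,[466,270],.038).round(4))
togo(.433,-.137,.002)
E
```

```text
coupling [[ 0.4353 -0.1353  0.0205]] top rim [[ 0.4346 -0.1351  0.041 ]]
reducer sil [[ 0.4525 -0.0096  0.016 ]] top ring [[ 0.4518 -0.0098  0.038 ]]
t 2.27 tcp [ 433.2 -137.1  200.3] yaw -168.77 w 85.5 F [1.  0.4 0.3] dp to go [ -0.2  -0.3 198.3]
```

Emit:
step_arm(
  dp=[
    [-1.5, 1, 40],
    [0, 0, 50],
    [0, 0, 50],
    [0, 0, 35],
    [0, 0, 15],
    [0, 0, 8],
    [0, 0, 0],
    [0, 0, 0],
  ],
  turn=[0, 0, 0, 0, 0, 0, 0, 0],
)

```text
clock: 3.28
tcp_pos: [0.4353, -0.1353, 0.0042]
tcp_rot: [0.001, -0.099, 0.995, -0.001]
contact_force: [-0.1, -0.0, 0.2]
width: 0.0855
grasp_force: 0.0
```

Emit:
step_arm(
  dp=[
    [0, 0, 0],
    [0, 0, 0],
    [0, 0, 0],
    [0, 0, 0],
    [0, 0, 0],
    [0, 0, 0],
    [0, 0, 0],
    [0, 0, 0],
  ],
  turn=[0, 0, 0, 0, 0, 0, 0, 0],
  fingers=1,
)

```text
clock: 4.28
tcp_pos: [0.4351, -0.1352, 0.0039]
tcp_rot: [0.0, -0.099, 0.995, -0.0]
contact_force: [-1.2, 0.2, 7.0]
width: 0.0416
grasp_force: 60.3
```

Emit:
step_arm(
  dp=[
    [0, 0, -8],
    [0, 0, -22],
    [0, 0, -30],
    [0, 0, -20],
    [-2, -17, 0],
    [-4, -40, 0],
    [-4, -40, 0],
    [-4, -40, 0],
    [-3.5, -30, 0],
    [0, 0, 0],
    [0, 0, 0],
  ],
  turn=[0, 0, 0, 0, 0, 0, 0, 0, 0, 0, 0],
)

```text
clock: 5.65
tcp_pos: [0.4843, -0.295, 0.0822]
tcp_rot: [-0.001, -0.099, 0.995, 0.001]
contact_force: [0.4, 0.5, -3.0]
width: 0.0414
grasp_force: 61.4
```

```bash
python3 - <<'E'
from h import *
togo(.4852,-.2954,.008)
c,im=look("w2")
E
```

```text
t 5.65 tcp [ 484.3 -295.    82.2] yaw -168.66 w 41.4 F [ 0.4  0.5 -3. ] dp to go [-0.9 -0.7 74.2]
```

View pics/w2.png

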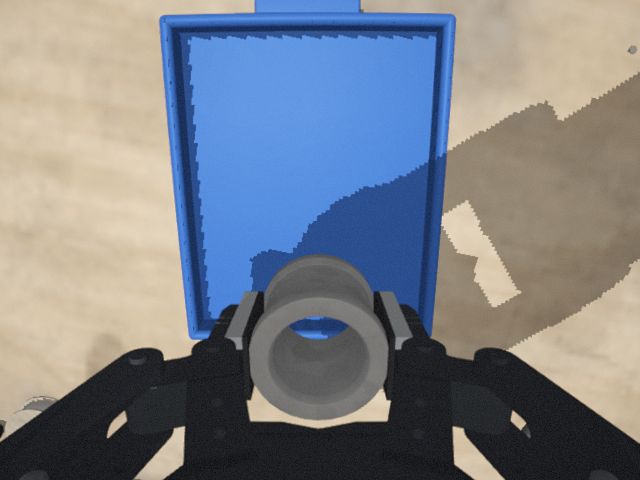

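The coupling at (318,355) is held upright and centred between the tray's side walls; the far wall is hidden behind it. I'll lower it to the floor.

Emit:
step_arm(
  dp=[
    [-1, 0, 20],
    [0, 0, 30],
    [0, 0, 15],
    [0, 0, 5],
    [0, 0, 2],
    [0, 0, 1],
    [0, 0, 0],
    [0, 0, 0],
  ],
  turn=[0, 0, 0, 0, 0, 0, 0, 0],
)

```text
clock: 6.7
tcp_pos: [0.4859, -0.2952, 0.0106]
tcp_rot: [0.0, -0.099, 0.995, -0.0]
contact_force: [-1.0, -0.3, -2.2]
width: 0.0415
grasp_force: 61.4
```

Emit:
step_arm(
  dp=[
    [0, 0, 1],
    [0, 0, 1],
    [0, 0, 0],
  ],
  turn=[0, 0, 0],
)

```text
clock: 7.08
tcp_pos: [0.4858, -0.2951, 0.0082]
tcp_rot: [-0.0, -0.099, 0.995, 0.0]
contact_force: [0.0, -0.2, -2.6]
width: 0.0414
grasp_force: 61.4
```

Emit:
step_arm(
  dp=[
    [0, 0, 1],
    [0, 0, 0.5],
    [0, 0, 0],
  ],
  turn=[0, 0, 0],
)

```text
clock: 7.45
tcp_pos: [0.4859, -0.2952, 0.0079]
tcp_rot: [0.0, -0.099, 0.995, -0.0]
contact_force: [-3.6, 2.8, 9.7]
width: 0.0414
grasp_force: 62.8
```

Contact is felt at TCP z ≈ 7.9 mm, so the coupling is on the tray floor. Release and rise.

Emit:
step_arm(
  dp=[
    [0, 0, 0],
    [0, 0, 0],
    [0, 0, 0],
    [0, 0, 0],
  ],
  turn=[0, 0, 0, 0],
  fingers=0.25,
)

```text
clock: 7.95
tcp_pos: [0.4858, -0.2951, 0.0067]
tcp_rot: [-0.0, -0.099, 0.995, 0.0]
contact_force: [-0.3, -0.3, 0.0]
width: 0.0642
grasp_force: 0.0
```

Emit:
step_arm(
  dp=[
    [0, 0, -10],
    [0, 0, -30],
    [0, 0, -50],
    [0, 0, -50],
    [0, 0, -40],
    [0, 0, 0],
  ],
  turn=[0, 0, 0, 0, 0, 0],
)

```text
clock: 8.7
tcp_pos: [0.4868, -0.2959, 0.1905]
tcp_rot: [0.002, -0.099, 0.995, -0.003]
contact_force: [-0.3, 0.4, -0.6]
width: 0.0638
grasp_force: 0.0
```

```bash
python3 - <<'E'
from h import *
togo(.5615,.119,.19)
s=monitor.get_state(); 
E
```

```text
t 8.7 tcp [ 486.8 -295.9  190.5] yaw -168.64 w 63.8 F [-0.3  0.4 -0.6] dp to go [-155.  392.   -1.]
```

Emit:
step_arm(
  dp=[
    [-9, 22, 0],
    [-17, 43, 0],
    [-20, 50, 0],
    [-20, 50, 0],
    [-20, 50, 0],
    [-20, 50, 0],
    [-20, 50, 0],
    [-20, 50, 0],
    [-9, 27, 0],
    [0, 0, 0],
    [0, 0, 0],
  ],
  turn=[0, 0, 0, 0, 0, 0, 0, 0, 0, -0.077, 0],
  fingers=0,
)

```text
clock: 10.07
tcp_pos: [0.5595, 0.1209, 0.1857]
tcp_rot: [-0.001, -0.137, 0.991, 0.0]
contact_force: [-0.5, -0.6, 0.8]
width: 0.0855
grasp_force: 0.0
```

```bash
python3 - <<'E'
from h import *
togo(.5615,.119,.004)
c,im=look("w3")
E
```

```text
t 10.07 tcp [559.5 120.9 185.7] yaw -164.2 w 85.5 F [-0.5 -0.6  0.8] dp to go [ -1.8  -2.5 181.6]
```

View pics/w3.png

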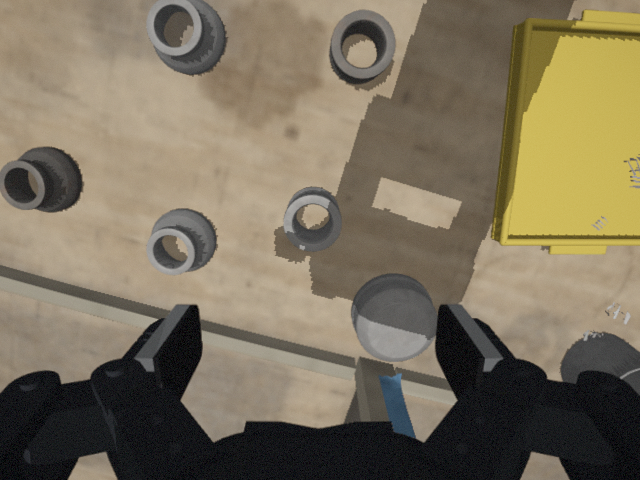

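Galvanised coupling at (312,219), far galvanised reducer at (182,241) with collar (173,250), cap at (393,317), shelf edge running from (0,275) to (450,390), and the yellow tray at right.

```bash
python3 - <<'E'
from h import *
c=np.load("pics/w3.npy",allow_pickle=True).item()
a=plane(c,[312,217],.0205)[0]; b=plane(c,[312.5,221],.041)[0]; print("coupling",a.round(4),b.round(4))
print("red far", plane(c,[182,240],.016).round(4), plane(c,[172.5,250.5],.038).round(4))
print("yellow rim corners near edge", plane(c,[[516,22],[499,243]],.023).round(4))
togo(*(a+b)[:2]/2,.004)
E
```

```text
coupling [0.5602 0.1176 0.0205] [0.5585 0.1178 0.041 ]
red far [[0.6087 0.0204 0.016 ]] [[0.6108 0.0206 0.038 ]]
yellow rim corners near edge [[0.3827 0.2187 0.023 ]
 [0.5389 0.2688 0.023 ]]
t 10.12 tcp [559.8 120.4 185.9] yaw -164.29 w 85.4 F [ 0.4  0.5 -0.6] dp to go [  0.8  -2.6 181.9]
```

Emit:
step_arm(
  dp=[
    [0.5, -2.5, 35],
    [0, 0, 45],
    [0, 0, 45],
    [0, 0, 32],
    [0, 0, 15],
    [0, 0, 8],
    [0, 0, 2],
    [0, 0, 0],
    [0, 0, 0],
  ],
  turn=[0, 0, 0, 0, 0, 0, 0, 0, 0],
)

```text
clock: 11.25
tcp_pos: [0.5612, 0.1172, 0.0055]
tcp_rot: [0.001, -0.137, 0.991, -0.0]
contact_force: [-0.1, 0.4, 0.5]
width: 0.0854
grasp_force: 0.0
```

Emit:
step_arm(
  dp=[
    [0, 0, 0],
    [0, 0, 0],
    [0, 0, 0],
    [0, 0, 0],
    [0, 0, 0],
    [0, 0, 0],
    [0, 0, 0],
    [0, 0, 0],
  ],
  turn=[0, 0, 0, 0, 0, 0, 0, 0],
  fingers=1,
)

```text
clock: 12.25
tcp_pos: [0.561, 0.1172, 0.0052]
tcp_rot: [0.0, -0.137, 0.991, -0.0]
contact_force: [-1.3, -0.1, 5.1]
width: 0.0414
grasp_force: 61.3
```

```bash
python3 - <<'E'
from h import *
togo(.477,.322,.084)
E
```

```text
t 12.25 tcp [561.  117.2   5.2] yaw -164.23 w 41.4 F [-1.3 -0.1  5.1] dp to go [ 25.2 219.9 -78.9]
```

Emit:
step_arm(
  dp=[
    [0, 0, -8],
    [0, 0, -22],
    [0, 0, -30],
    [0, 0, -20],
    [3, 20, 0],
    [5, 40, 0],
    [5, 45, 0],
    [5, 45, 0],
    [5, 45, 0],
    [2, 25, 0],
    [0, 0, 0],
    [0, 0, 0],
  ],
  turn=[0, 0, 0, 0, 0, 0, 0, 0, 0, 0, 0, 0],
)

```text
clock: 13.75
tcp_pos: [0.4765, 0.3218, 0.0841]
tcp_rot: [-0.001, -0.137, 0.991, -0.0]
contact_force: [-0.1, -0.6, -1.8]
width: 0.0415
grasp_force: 61.2
```

Emit:
step_arm(
  dp=[
    [0, 0, 20],
    [0, 0, 30],
    [0, 0, 15],
    [0, 0, 5],
    [0, 0, 2],
    [0, 0, 0],
  ],
  turn=[0, 0, 0, 0, 0, 0],
)

```text
clock: 14.5
tcp_pos: [0.4773, 0.3222, 0.0134]
tcp_rot: [0.001, -0.137, 0.991, 0.0]
contact_force: [0.3, 0.3, -1.8]
width: 0.0415
grasp_force: 61.2
```

Contact is expected near TCP z ≈ 9 mm. I'll ease down.

Emit:
step_arm(
  dp=[
    [0, 0, 1.5],
    [0, 0, 1.5],
    [0, 0, 0.7],
    [0, 0, 0],
    [0, 0, 0],
  ],
  turn=[0, 0, 0, 0, 0],
)

```text
clock: 15.12
tcp_pos: [0.4769, 0.3221, 0.0092]
tcp_rot: [0.0, -0.137, 0.991, 0.0]
contact_force: [-1.7, 0.1, 0.9]
width: 0.0414
grasp_force: 61.4
```

Emit:
step_arm(
  dp=[
    [0, 0, 0.5],
    [0, 0, 0],
  ],
  turn=[0, 0],
)

```text
clock: 15.38
tcp_pos: [0.477, 0.3222, 0.0092]
tcp_rot: [0.0, -0.137, 0.991, 0.0]
contact_force: [-3.3, -1.1, 7.0]
width: 0.0415
grasp_force: 62.1
```

Emit:
step_arm(
  dp=[
    [0, 0, 0],
    [0, 0, 0],
    [0, 0, 0],
    [0, 0, 0],
  ],
  turn=[0, 0, 0, 0],
  fingers=0.25,
)

```text
clock: 15.88
tcp_pos: [0.477, 0.3221, 0.0085]
tcp_rot: [-0.0, -0.137, 0.991, 0.0]
contact_force: [0.7, 0.1, 0.2]
width: 0.0642
grasp_force: 0.0
```

Emit:
step_arm(
  dp=[
    [0, 0, -10],
    [0, 0, -30],
    [0, 0, -50],
    [0, 0, -40],
    [0, 0, 0],
    [0, 0, 0],
  ],
  turn=[0, 0, 0, 0, 0, 0],
)

```text
clock: 16.62
tcp_pos: [0.4766, 0.3219, 0.1381]
tcp_rot: [-0.0, -0.137, 0.991, -0.0]
contact_force: [-0.2, 0.6, 0.0]
width: 0.0641
grasp_force: 0.0
```

```bash
python3 - <<'E'
from h import *
togo(.4520,-.0097,.14)
look("w4")
E
```

```text
t 16.62 tcp [476.6 321.9 138.1] yaw -164.24 w 64.1 F [-0.2  0.6  0. ] dp to go [ 113.8 -312.5   -1.7]
```

View pics/w4.png

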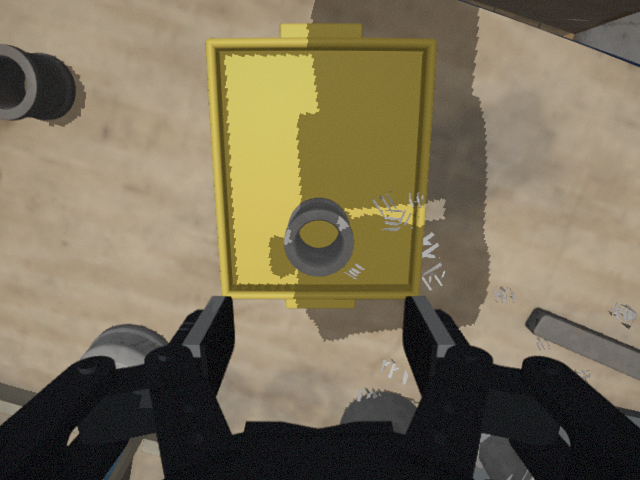

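The yellow tray's coupling stands upright at (319,238), with free floor nearer the robot for its reducer. Next is the near reducer, for blue.

Emit:
step_arm(
  dp=[
    [8, -22, 0],
    [16, -44, 0],
    [18, -50, 0],
    [18, -50, 0],
    [18, -50, 0],
    [18, -48, 0],
    [12, -32, 0],
    [6, -16.5, 0],
    [0, 0, 0],
    [0, 0, 0],
  ],
  turn=[0, 0, 0, 0, 0, 0, 0, 0, 0.077, 0],
  fingers=0,
)

```text
clock: 17.92
tcp_pos: [0.4517, -0.0096, 0.1378]
tcp_rot: [-0.001, -0.099, 0.995, 0.0]
contact_force: [-0.8, 0.5, -0.5]
width: 0.0854
grasp_force: 0.0
```

```bash
python3 - <<'E'
from h import *
togo(.4520,-.0097,.001)
look("w5")
E
```

```text
t 17.93 tcp [451.7  -9.6 137.8] yaw -168.63 w 85.4 F [-0.8  0.5 -0.5] dp to go [ -0.5  -0.3 136.8]
```

View pics/w5.png

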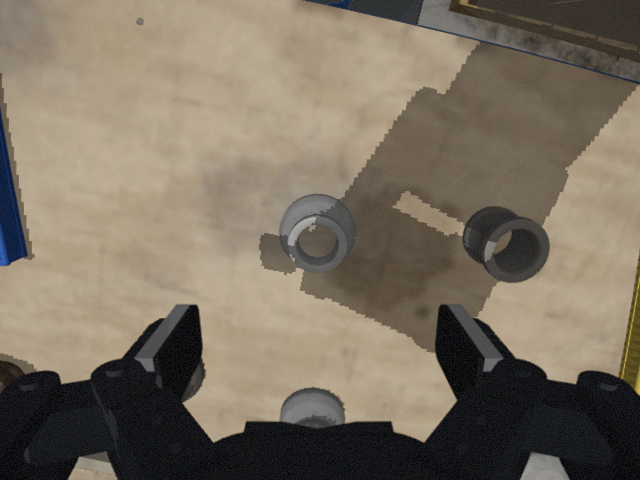

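Reducer collar at (320,243), base about (318,230), centred between the fingers; the dark coupling at (506,243) is clear of them. Descend low.

Emit:
step_arm(
  dp=[
    [-0.5, 0, 25],
    [0, 0, 40],
    [0, 0, 38],
    [0, 0, 20],
    [0, 0, 10],
    [0, 0, 3],
    [0, 0, 0],
    [0, 0, 0],
  ],
  turn=[0, 0, 0, 0, 0, 0, 0, 0],
)

```text
clock: 18.98
tcp_pos: [0.453, -0.0096, 0.0032]
tcp_rot: [0.001, -0.099, 0.995, -0.0]
contact_force: [-0.1, -0.3, 0.5]
width: 0.0856
grasp_force: 0.0
```

Emit:
step_arm(
  dp=[
    [0, 0, 0],
    [0, 0, 0],
    [0, 0, 0],
    [0, 0, 0],
    [0, 0, 0],
    [0, 0, 0],
    [0, 0, 0],
  ],
  turn=[0, 0, 0, 0, 0, 0, 0],
  fingers=1,
)

```text
clock: 19.85
tcp_pos: [0.4529, -0.0097, 0.0035]
tcp_rot: [0.0, -0.099, 0.995, -0.0]
contact_force: [-3.9, -1.2, 12.7]
width: 0.0489
grasp_force: 59.9
```

It gripped at 48.9 mm, on the taper. I'll regrip lower, as the task advises.

Emit:
step_arm(
  dp=[
    [0, 0, 0],
    [0, 0, 0],
    [0, 0, 0],
    [0, 0, 0],
    [0, 0, 3],
    [0, 0, 1],
    [0, 0, 0],
  ],
  turn=[0, 0, 0, 0, 0, 0, 0],
  fingers=0.2,
)

```text
clock: 20.72
tcp_pos: [0.4526, -0.0095, -0.0015]
tcp_rot: [-0.0, -0.099, 0.995, 0.0]
contact_force: [-0.3, 0.1, 0.1]
width: 0.0684
grasp_force: 0.0
```

Emit:
step_arm(
  dp=[
    [0, 0, 0],
    [0, 0, 0],
    [0, 0, 0],
    [0, 0, 0],
    [0, 0, 0],
    [0, 0, 0],
  ],
  turn=[0, 0, 0, 0, 0, 0],
  fingers=1,
)

```text
clock: 21.48
tcp_pos: [0.4527, -0.0095, -0.0008]
tcp_rot: [0.0, -0.099, 0.995, -0.0]
contact_force: [-3.3, -0.1, 10.5]
width: 0.0506
grasp_force: 60.6
```

Emit:
step_arm(
  dp=[
    [0, 0, -4],
    [0, 0, -8],
    [0, 0, -18],
    [0, 0, -25],
    [0, 0, -20],
    [0, 0, -5],
    [0, 0, 0],
  ],
  turn=[0, 0, 0, 0, 0, 0, 0],
)

```text
clock: 22.35
tcp_pos: [0.4525, -0.0094, 0.0784]
tcp_rot: [-0.0, -0.099, 0.995, 0.0]
contact_force: [-0.4, 1.0, -3.2]
width: 0.0499
grasp_force: 62.0
```

Emit:
step_arm(
  dp=[
    [6, -18, 0],
    [12, -36, 0],
    [16, -46, 0],
    [16, -46, 0],
    [16, -46, 0],
    [14, -42, 0],
    [12, -34, 0],
    [6.5, -19, 0],
    [0, 0, 0],
    [0, 0, 0],
  ],
  turn=[0, 0, 0, 0, 0, 0, 0, 0, 0, 0],
)

```text
clock: 23.6
tcp_pos: [0.4126, -0.309, 0.0782]
tcp_rot: [-0.0, -0.099, 0.995, 0.001]
contact_force: [0.2, -0.2, -3.0]
width: 0.0504
grasp_force: 62.0
```

```bash
python3 - <<'E'
from h import *
togo(.4127,-.3102,.003)
look("w6")
E
```

```text
t 23.6 tcp [ 412.6 -309.    78.2] yaw -168.6 w 50.4 F [ 0.2 -0.2 -3. ] dp to go [ 0.1 -1.3 75.2]
```

View pics/w6.png

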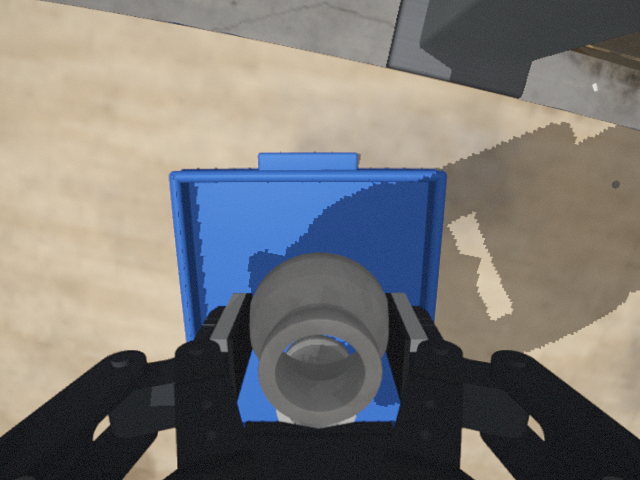

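The reducer is held upright over the free end of the blue tray, with the placed coupling just visible behind it at (315,415). Lower it.

Emit:
step_arm(
  dp=[
    [0, -1, 20],
    [0, 0, 28],
    [0, 0, 15],
    [0, 0, 5],
    [0, 0, 2],
    [0, 0, 1],
    [0, 0, 0],
    [0, 0, 0],
  ],
  turn=[0, 0, 0, 0, 0, 0, 0, 0],
)

```text
clock: 24.65
tcp_pos: [0.4129, -0.3114, 0.0079]
tcp_rot: [0.0, -0.099, 0.995, -0.0]
contact_force: [-0.9, 0.3, -3.5]
width: 0.0501
grasp_force: 62.0
```

Emit:
step_arm(
  dp=[
    [0, 0, 1.5],
    [0, 0, 1],
    [0, 0, 0],
    [0, 0, 0],
  ],
  turn=[0, 0, 0, 0],
)

```text
clock: 25.15
tcp_pos: [0.4128, -0.3113, 0.0051]
tcp_rot: [0.0, -0.099, 0.995, -0.0]
contact_force: [-0.0, -0.1, -2.5]
width: 0.0501
grasp_force: 62.1
```

Emit:
step_arm(
  dp=[
    [0, 0, 1],
    [0, 0, 0.7],
    [0, 0, 0],
    [0, 0, 0],
  ],
  turn=[0, 0, 0, 0],
)

```text
clock: 25.65
tcp_pos: [0.4128, -0.3112, 0.0034]
tcp_rot: [-0.0, -0.099, 0.995, -0.0]
contact_force: [-1.0, 1.0, -2.1]
width: 0.05
grasp_force: 62.2
```

Emit:
step_arm(
  dp=[
    [0, 0, 0.7],
    [0, 0, 0],
    [0, 0, 0],
  ],
  turn=[0, 0, 0],
)

```text
clock: 26.02
tcp_pos: [0.4128, -0.3113, 0.0033]
tcp_rot: [-0.0, -0.099, 0.995, -0.0]
contact_force: [-2.9, 1.9, 7.0]
width: 0.0499
grasp_force: 63.6
```

Contact is felt. Release, rise, and measure the way to the far reducer.

Emit:
step_arm(
  dp=[
    [0, 0, 0],
    [0, 0, 0],
    [0, 0, 0],
    [0, 0, 0],
  ],
  turn=[0, 0, 0, 0],
  fingers=0.2,
)

```text
clock: 26.52
tcp_pos: [0.4128, -0.3113, 0.0027]
tcp_rot: [0.0, -0.099, 0.995, -0.0]
contact_force: [-0.2, 0.3, 0.1]
width: 0.0682
grasp_force: 0.0
```

Emit:
step_arm(
  dp=[
    [0, 0, -10],
    [0, 0, -30],
    [0, 0, -50],
    [0, 0, -50],
    [0, 0, 0],
    [0, 0, 0],
  ],
  turn=[0, 0, 0, 0, 0, 0],
)

```text
clock: 27.28
tcp_pos: [0.4125, -0.3109, 0.1423]
tcp_rot: [-0.0, -0.099, 0.995, 0.0]
contact_force: [0.2, -0.1, -1.3]
width: 0.0684
grasp_force: 0.0
```

```bash
python3 - <<'E'
from h import *
togo(.6090,.0200,.14)
look("w7")
E
```

```text
t 27.27 tcp [ 412.5 -310.9  142.3] yaw -168.64 w 68.4 F [ 0.2 -0.1 -1.3] dp to go [-257.8  285.7    2.4]
```

View pics/w7.png

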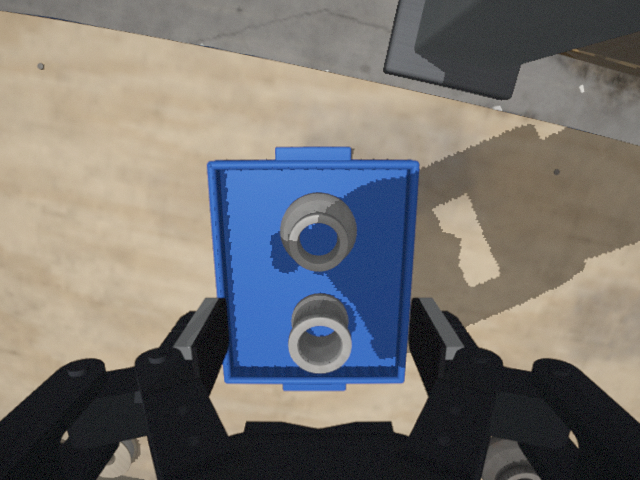

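The blue kit is done: reducer at (318,235) and coupling at (320,335), both upright and flat. On to the far reducer.

Emit:
step_arm(
  dp=[
    [-15, 17, 0],
    [-28, 31, 0],
    [-33, 36, 0],
    [-36, 40, 0],
    [-36, 40, 0],
    [-36, 40, 0],
    [-33, 36, 0],
    [-26, 29, 0],
    [-14.5, 16.5, 2],
    [0, 0, 0],
    [0, 0, 0],
  ],
  turn=[0, 0, 0, 0, 0, 0, 0, 0, 0, -0.077, 0],
  fingers=0,
)

```text
clock: 28.7
tcp_pos: [0.6087, 0.019, 0.1398]
tcp_rot: [-0.001, -0.137, 0.991, 0.0]
contact_force: [-0.0, -0.6, 0.3]
width: 0.0852
grasp_force: 0.0
```

```bash
python3 - <<'E'
from h import *
togo(.6090,.0200,-.001)
look("w8")
E
```

```text
t 28.7 tcp [608.7  19.  139.8] yaw -164.29 w 85.2 F [-0.  -0.6  0.3] dp to go [ -0.8   0.8 140.8]
```

View pics/w8.png

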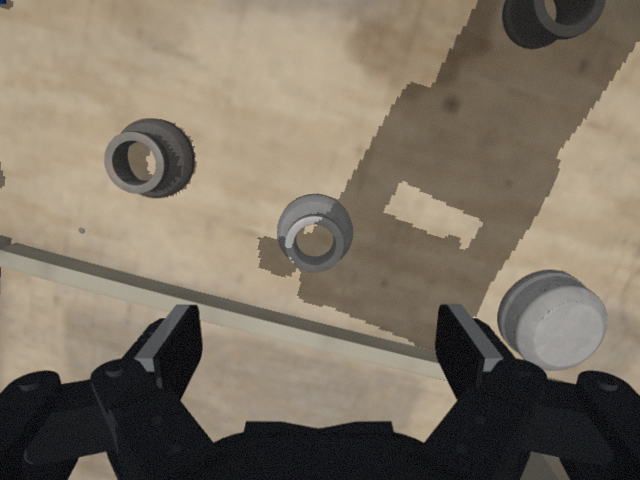

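Collar at (316,242), base about (315,231): centred between the fingers. The dark reducer (150,158) and cap (553,320) are clear.

Emit:
step_arm(
  dp=[
    [0, -0.5, 25],
    [0, 0, 40],
    [0, 0, 38],
    [0, 0, 20],
    [0, 0, 10],
    [0, 0, 5],
    [0, 0, 2.5],
    [0, 0, 0],
    [0, 0, 0],
  ],
  turn=[0, 0, 0, 0, 0, 0, 0, 0, 0],
)

```text
clock: 29.88
tcp_pos: [0.6094, 0.0189, 0.0007]
tcp_rot: [0.0, -0.137, 0.991, -0.0]
contact_force: [0.8, -0.6, 0.0]
width: 0.0854
grasp_force: 0.0
```

Emit:
step_arm(
  dp=[
    [0, 0, 1],
    [0, 0, 0],
    [0, 0, 0],
    [0, 0, 0],
    [0, 0, 0],
    [0, 0, 0],
    [0, 0, 0],
    [0, 0, 0],
  ],
  turn=[0, 0, 0, 0, 0, 0, 0, 0],
  fingers=1,
)

```text
clock: 30.88
tcp_pos: [0.6096, 0.0185, 0.0002]
tcp_rot: [0.001, -0.137, 0.991, -0.0]
contact_force: [-2.1, -1.9, 7.2]
width: 0.0491
grasp_force: 61.0
```

Emit:
step_arm(
  dp=[
    [0, 0, -4],
    [0, 0, -8],
    [0, 0, -18],
    [0, 0, -25],
    [0, 0, -20],
    [0, 0, -5],
    [0, 0, 0],
  ],
  turn=[0, 0, 0, 0, 0, 0, 0],
)

```text
clock: 31.75
tcp_pos: [0.6091, 0.0189, 0.0793]
tcp_rot: [0.0, -0.137, 0.991, -0.0]
contact_force: [-0.5, 0.0, -3.6]
width: 0.0491
grasp_force: 62.1
```

```bash
python3 - <<'E'
from h import *
togo(.406,.302,.003)
E
```

```text
t 31.75 tcp [609.1  18.9  79.3] yaw -164.23 w 49.1 F [-0.5  0.  -3.6] dp to go [118.5 327.6  76.3]
```

Emit:
step_arm(
  dp=[
    [6, 17, 0],
    [13, 36, 0],
    [15, 42, 0],
    [16, 44, 0],
    [16, 44, 0],
    [16, 44, 0],
    [15, 42, 0],
    [13, 36, 0],
    [8.5, 23, 0],
    [0, 0, 0],
    [0, 0, 0],
  ],
  turn=[0, 0, 0, 0, 0, 0, 0, 0, 0, 0, 0],
)

```text
clock: 33.12
tcp_pos: [0.4057, 0.3021, 0.0789]
tcp_rot: [-0.0, -0.137, 0.991, -0.0]
contact_force: [0.5, 0.0, -2.9]
width: 0.0492
grasp_force: 62.2
```

```bash
python3 - <<'E'
from h import *
togo(.406,.302,.004)
look("w9")
E
```

```text
t 33.12 tcp [405.7 302.1  78.9] yaw -164.22 w 49.2 F [ 0.5  0.  -2.9] dp to go [-0.3 -0.1 74.9]
```

View pics/w9.png

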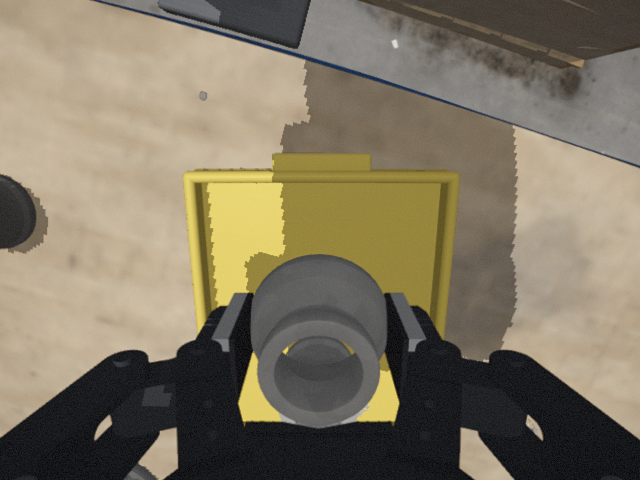

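The last reducer is upright over the free end of the yellow tray, its collar at (319,373), with the coupling behind it. Lower it.

Emit:
step_arm(
  dp=[
    [0, 0, 20],
    [0, 0, 28],
    [0, 0, 15],
    [0, 0, 5],
    [0, 0, 2],
    [0, 0, 1],
    [0, 0, 0],
    [0, 0, 0],
  ],
  turn=[0, 0, 0, 0, 0, 0, 0, 0],
)

```text
clock: 34.17
tcp_pos: [0.4061, 0.3024, 0.0085]
tcp_rot: [0.0, -0.137, 0.991, 0.0]
contact_force: [-0.3, 0.8, -2.8]
width: 0.0492
grasp_force: 62.3
```

Emit:
step_arm(
  dp=[
    [0, 0, 1.5],
    [0, 0, 1],
    [0, 0, 0.7],
    [0, 0, 0],
    [0, 0, 0],
  ],
  turn=[0, 0, 0, 0, 0],
)

```text
clock: 34.8
tcp_pos: [0.406, 0.3024, 0.005]
tcp_rot: [0.0, -0.137, 0.991, 0.0]
contact_force: [0.0, -0.3, -2.8]
width: 0.0488
grasp_force: 62.4
```

Emit:
step_arm(
  dp=[
    [0, 0, 0.7],
    [0, 0, 0.7],
    [0, 0, 0],
    [0, 0, 0],
  ],
  turn=[0, 0, 0, 0],
)

```text
clock: 35.3
tcp_pos: [0.4061, 0.3024, 0.0042]
tcp_rot: [0.0, -0.137, 0.991, -0.0]
contact_force: [-2.9, -2.3, 7.4]
width: 0.049
grasp_force: 63.9
```

Emit:
step_arm(
  dp=[
    [0, 0, 0],
    [0, 0, 0],
    [0, 0, 0],
    [0, 0, 0],
  ],
  turn=[0, 0, 0, 0],
  fingers=0.2,
)

```text
clock: 35.8
tcp_pos: [0.406, 0.3024, 0.0036]
tcp_rot: [0.0, -0.137, 0.991, -0.0]
contact_force: [0.7, -0.1, -0.0]
width: 0.0684
grasp_force: 0.0
```

Emit:
step_arm(
  dp=[
    [0, 0, -10],
    [0, 0, -30],
    [0, 0, -50],
    [0, 0, -50],
    [0, 0, -30],
    [0, 0, 0],
    [0, 0, 0],
  ],
  turn=[0, 0, 0, 0, 0, 0, 0],
)

```text
clock: 36.67
tcp_pos: [0.4055, 0.3021, 0.1729]
tcp_rot: [-0.001, -0.137, 0.991, -0.0]
contact_force: [-1.1, 0.1, -0.4]
width: 0.0684
grasp_force: 0.0
```

```bash
python3 - <<'E'
from h import *
togo(.4,.3,.17)
c,a=look("w10"); b=optics.read_camera("scene")[:,:,::-1]
cv2.imwrite("pics/end.png",cv2.resize(np.vstack([a,b]),(450,600),interpolation=3) if 0 else cv2.resize(np.hstack([a,b]),(800,300),interpolation=3))
E
```

```text
t 36.67 tcp [405.5 302.1 172.9] yaw -164.23 w 68.4 F [-1.1  0.1 -0.4] dp to go [ 5.9 -0.6  2.9]
```

View pics/end.png

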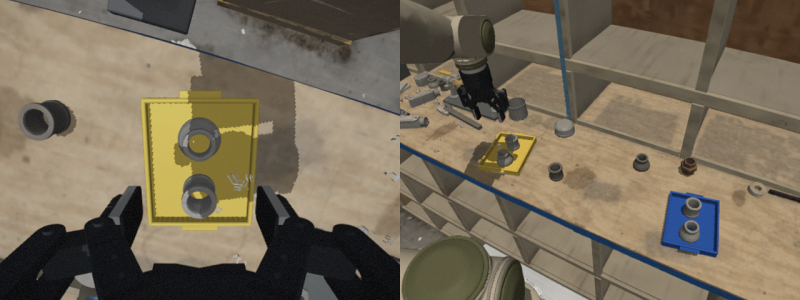

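The wrist half shows the yellow kit upright: reducer (200,140), coupling (199,197). The scene half shows the blue kit upright and the dark pieces, cap and union where they stood. Handing in.

```bash
python3 -c "
from cell import job
print(job.finish_job())"
```

```text
the job is handed in; nothing more can be done
None
```

I handed the job in at about 37 s: each tray holds one galvanised coupling and one galvanised reducer, upright and dealt in the order asked, and the final pictures show the other pieces left where they stood.

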